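# Open the child-resistant tablet tub on the cellar wash trolley

## Robot

A 6-joint arm with a two-finger parallel gripper is mounted at the origin on the work surface. World frame = base frame: x ahead of the robot, y to its left, z up, the work surface at z = 0. Lengths are in m, angles in rad, forces in N, time in s.
With the tool pointing down it reaches from about 0.275 to 1 m from the base axis. Payload 8.4 kg.
Tool frame: the origin (TCP) lies at the very end of the fingers, on their centre line; the grasp point (between the pads) lies 19 mm behind it; z points along the fingers, y is the direction in which the jaws open and shut (so a half turn about z gives the same grasp; the last joint's range is limited). The gripper opens to 85 mm and grips with 20 to 120 N. Pads are 22 mm wide; open, the fingers measure 114 mm over their backs; the gripper's body (76 mm by 85 mm) begins 54 mm behind the grasp point. The pads swing forward as they close: fully open they stand 13 mm farther back than shut.
Start: joints at [1.272, 0.353, 1.633, -0, 1.155, -0.002], TCP at [0.183, 0.598, 0.231] pointing down, gripper open.
Joint ranges: [-2.63, 2.63], [-0.92, 2.1], [0.06, 2.66], [-1.3, 4.44], [0, 2.69], [-3.02, 3.02]. Speed limits (rad/s): [2.22, 2.22, 2.79, 3.14, 3.14, 3.14].

## Interface

Orientations are given as a unit quaternion [x, y, z, w].
In Python, from station import ctrl, fingers, planner, telemetry, grab_frame, camera_info, order, look_for, silhouettes, pinpoint gives the robot as it stands. Calls block until the motion is done:
- ctrl.movep(position, orientation): joint-space move of the TCP to a pose.
- ctrl.move_l(position, v=0.15, attitude=None): straight line of the TCP; attitude=None keeps the orientation; v is the mean speed in m/s.
- ctrl.move_j(angles): joint-space move.
- fingers.gripper_to(opening, grasp_force=None): finger opening in m; grasp_force is the grip in N (None keeps the last); returns when the fingers have stopped.
- ctrl.dwell(seconds).
- planner.solve_ik(position, orientation): joint angles nearest the present ones, or None.
- telemetry.get_obs(): the state.
- grab_frame(name): name is "side" or "top"; returns the picture (384x512x3 uint8, red, green, blue); there is no depth.
- camera_info(name): a dict with "vertical_fov" (degrees; the focal length in pixels is half the picture's height over the tangent of half this angle, whatever the lens; pixels are square), "cx", "cy" (the principal point, pixels), "k1" (the pictures are not rectified: a ray, as slopes to the right and down, at radius r is drawn at 1 + k1 r^2 times it, then the intrinsics apply), "extrinsics" (4x4, takes a point from camera to world coordinates). Camera axes: x right, y down, z forward; pixel columns grow to the right and rows downward; lengths in m; the calibration is good to about 2 mm. A picture is of the moment at which its call begins. camera_info takes no time and is no camera call.
A pose or a line that the arm cannot do raises ctrl.Unreachable and nothing moves.
- order.close_job(): hands the job in, once; it reports no verdict.
Trained networks look in the newest picture that a camera, given by its name, has taken for a name from the list of things; names that differ only in an ending like _2 or _b are one class to them, and where a whole thing is asked for, a point or a joint stands for the part that bears it (a point fixed in the world has none). Each returns a list of dicts, best first, with "score" (0 to 1); they miss things now and then, are a little off and sometimes report something else, mostly with a low value. They report only what shows in the picture. A call takes as long as a camera call. They do not tell look-alikes from the thing itself.
- look_for(camera, thing): "position" ([x, y, z] in m, in the coordinates of the camera as it stood for that picture, good to about 4 mm: the middle of the surface that is visible of it).
- silhouettes(camera, thing): "region" (384x512 bool, what is visible of it).
- pinpoint(camera, thing): "position" ([x, y, z] in m, in the coordinates of the camera as it stood for that picture, good to about 4 mm: a listed point, or the origin of a listed thing).
The state is a dict: "time": time; "joint_pos": joint angles; "qvel": joint speeds; "effort": joint torques, N m; "eef_pos": TCP position; "tool_rot": TCP orientation; "wrist_force": force on the tool from outside, world axes, zero at the start; "wrist_torque": the same for the moment, N m; "grip_width": finger opening in m.
Only numpy, scipy, OpenCV 4.12 (cv2) and the standard library are available. Lean on these libraries where they do the work, as an engineer would, in place of code of your own. Each camera call takes 0.05 s, during which the arm holds its last target. There are 200 camera calls.

## Task

Open the square white tub of sanitising tablets standing in its steel bracket: its blue cap is child-resistant, so press it down firmly (but not brutally) and turn it anticlockwise while you press until it comes free. Lift the cap off and lay it down gently, flat and right way up inside the shallow metal tray, then let go; leave the tub seated in its bracket and do not disturb the cheese, the brush or the spray bottle.

Things in the scene. Friction and masses are not known exactly. Their poses are not given: they have to be found in the camera images.
- cap: Child-resistant cap, 90 g: ribbed blue shell, 60 mm across, 38 mm high, over a hidden inner cap. Origin on its axis, level with the shell's lower edge; z up. Grip the shell by its sides (upper 32 mm). Unpressed, the shell just spins on the inner cap. Pressed (sprung: 8 N starts it, about 16 N holds it fully down, 8 mm lower) its six drive lugs, 60 degrees apart, grip the inner cap.
- cap_top (a point): Centre of the blue shell's flat top (two white arrows), 38 mm above cap's origin. Where the hidden lugs stand is not told by any pose: if lugs meet lugs the shell stops hard some 4.5 mm too high, slips round as it is turned, and must be pressed on down to drop in between. Up to 60 degrees of turning may pass before they grip.
- tub_neck (a point): Centre of the tub's neck rim, 124 mm above the tub's origin. Once gripped, the inner cap must turn 50 degrees anticlockwise from above to be free; a firm stop comes at 66. The whole turn may thus exceed one grasp; letting go and regrasping loses no progress. A freed cap lifts straight off; a locked one drags the tub up with it.
- tub: Square white plastic tub, 84 x 84 mm, 98 mm high to the foot of its neck, 0.76 to 0.95 kg, orange band on its label. Origin at the centre of its underside, z up. The closed cap's lower edge is 108 mm above it, 10 mm clear of the shoulder. It stands loose in the bracket with 1.5 mm of play, so it cannot turn.
- liner: Thin grey sealing disc, 45 mm across, hidden inside the cap; it seals on the neck rim and takes the whole downward press. More than 45 N would split it. Its frame is the cap's.
- bracket: Stainless bracket fixed to the trolley top: a square tray 93 mm outside, walls 40 mm high, with two screwed ears 24 mm long on its y sides. Origin at the centre of its underside; its floor is 4 mm above.
- tray: Shallow metal tray fixed on the trolley top, 162 mm (its x) by 265 mm (its y), 20 mm high, walls and floor 3 mm thick, empty. Origin at the centre of its underside, z up.
- cheese: bystander: small orange cheese wheel, 132 mm across, 62 mm high, lying on a wooden board 12 mm thick; origin at the centre of its underside
- brush: bystander: wooden brush lying bristles down, 170 mm long (its y), 36 mm wide, 38 mm high; origin at the centre of its underside
- sprayer: bystander: translucent spray bottle with a green head, 80 mm across, 176 mm high; origin at the centre of its underside
Things that resemble listed ones, but are neither listed nor needed, are in the scene too. Leave any green or red look-alike of the cap alone.

How it is judged:
On the way:
1. the cap is lifted clear of the tub's neck in the gripper (z of cap in the frame of tub above 0.145 m and contact force between cap and the fingers above 0.3 N), for 0.2 s.
At the end, for the whole second after the job is handed in: The cap rests flat on the tray's floor, right way up, wholly inside the tray (within 5 mm of the floor, tilt under 0.1 rad), at rest and released; the tub stands upright, seated in its bracket; cheese, brush and spray bottle are within 30 mm of where they stood (x of cap in the frame of tray between -0.05 and 0.05 m and y of cap in the frame of tray between -0.102 and 0.102 m and z of cap in the frame of tray between 0 and 0.008 m and angle between cap's own z axis and vertical below 0.1 rad and linear speed of cap below 0.02 m/s and angular speed of cap below 0.3 rad/s and z of tub in the frame of bracket below 0.01 m and angle between tub's own z axis and vertical below 0.08 rad and horizontal distance between tub and bracket below 0.02 m and distance of each of cheese, brush, sprayer from where it was at the start of the episode below 0.03 m); the robot touches nothing.
It fails at once if the tub is pulled up out of its bracket (raised more than 15 mm) (z of tub in the frame of bracket above 0.019 m).
It fails at once if the cap is pressed brutally: its sealing liner is squeezed on the rim with more than 45 N (contact force between liner and tub above 45 N).
It fails at once if the cap, once off the tub, is let fall (touching nothing, more than 15 mm above the tray's floor) (contact force between cap and anything else below 0.02 N and height (world z) of cap above 0.018 m and (horizontal distance between cap and tub above 0.05 m or z of cap in the frame of tub above 0.135 m)).
It fails at once if the cheese, the brush or the spray bottle is moved more than 30 mm (distance of any of cheese, brush, sprayer from where it was at the start of the episode above 0.03 m).
It also fails if it takes over 72 s, if anything falls off the work surface, if the arm or the gripper's body presses on something with over 40 N, if the wrist force passes 120 N, or if a joint passes its speed limit or range.

## Working session

There is one attempt and no reset: what is moved stays moved. The work goes in short steps, each a Python script; the robot and the scene stay as the last script left them, time stands still between calls to the robot, and variables do not carry over. Pictures are saved under pics/ and viewed, about 8 in all and at most 12, crops included, and the job is handed in when it is done.

```bash
mkdir -p pics; ls
cat > h.py <<'E'
from station import *
import numpy as np, cv2
def w(cam,p):
    E=np.array(camera_info(cam)["extrinsics"]); return E[:3,:3]@np.array(p)+E[:3,3]
def proj(cam,P):
    c=camera_info(cam);E=np.linalg.inv(np.array(c["extrinsics"]));p=E[:3,:3]@np.array(P)+E[:3,3]
    f=192/np.tan(np.radians(c["vertical_fov"])/2);s=p[:2]/p[2];s=s*(1+c["k1"]*(s@s));return f*s+[c["cx"],c["cy"]]
def save(cam,n):
    im=grab_frame(cam);cv2.imwrite(f"pics/{n}.png",im[:,:,::-1]);return im
E
python3 - <<'E'
from h import *
for c in("top","side"):
    save(c,c+"0")
    for t in("cap","cap_top","tub_neck","tub","bracket","tray","cheese","brush","sprayer"):
        print(c,t,[(np.round(w(c,d["position"]),3).tolist(),round(d["score"],2)) for d in pinpoint(c,t)[:3]])
a,b=cv2.imread("pics/top0.png"),cv2.imread("pics/side0.png")
o=telemetry.get_obs();print(o)
E
```

```text
pics
top cap [([0.34, 0.288, -0.0], 0.9), ([0.457, 0.24, 0.109], 0.84), ([0.583, 0.276, 0.002], 0.62)]
top cap_top [([0.456, 0.236, 0.15], 0.88), ([0.578, 0.268, 0.033], 0.68), ([0.34, 0.284, 0.039], 0.56)]
top tub_neck [([0.456, 0.239, 0.128], 0.89)]
top tub [([0.455, 0.239, 0.004], 0.93)]
top bracket [([0.456, 0.238, -0.004], 0.62)]
top tray [([0.508, -0.164, 0.0], 0.94)]
top cheese [([0.75, 0.195, 0.014], 0.66)]
top brush [([0.749, -0.089, 0.002], 0.76)]
top sprayer [([0.695, -0.349, 0.002], 0.78), ([0.75, -0.088, -0.001], 0.45)]
side cap [([0.452, 0.234, 0.111], 0.83), ([0.583, 0.272, -0.005], 0.83), ([0.337, 0.28, -0.007], 0.82)]
side cap_top [([0.458, 0.237, 0.147], 0.82), ([0.341, 0.279, 0.044], 0.66), ([0.583, 0.269, 0.036], 0.56)]
side tub_neck [([0.456, 0.236, 0.131], 0.79)]
side tub [([0.46, 0.239, 0.004], 0.79)]
side bracket [([0.457, 0.24, -0.003], 0.9)]
side tray [([0.512, -0.168, 0.001], 0.64)]
side cheese [([0.748, 0.192, 0.017], 0.94)]
side brush [([0.752, -0.092, -0.004], 0.91)]
side sprayer [([0.691, -0.356, -0.001], 0.81)]
{'time': 1.0, 'joint_pos': array([ 1.27157221e+00,  3.52992186e-01,  1.63338730e+00,  1.86519861e-05,
        1.15521772e+00, -2.40075770e-03]), 'qvel': array([-1.50625447e-03,  1.81333231e-04,  9.04090957e-04, -1.22146371e-03,
        7.92111716e-05,  7.77349120e-04]), 'effort': array([-9.28933478e-04, -6.05191255e+01, -3.42441666e+01,  1.85188082e-04,
        9.73834503e-04, -4.46881998e-06]), 'eef_pos': array([0.1827986, 0.5976747, 0.2312913]), 'tool_rot': array([ 1.47871184e-01,  9.89006629e-01, -9.69375729e-07, -8.77745306e-06]), 'wrist_force': array([-0.12916643,  0.53138147, -0.53399092]), 'wrist_torque': array([0.02058092, 0.03691267, 0.0314882 ]), 'grip_width': 0.08552081360301017}
```

View pics/top0.png

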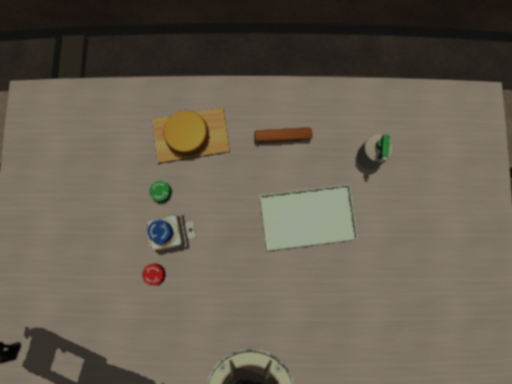

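View pics/side0.png

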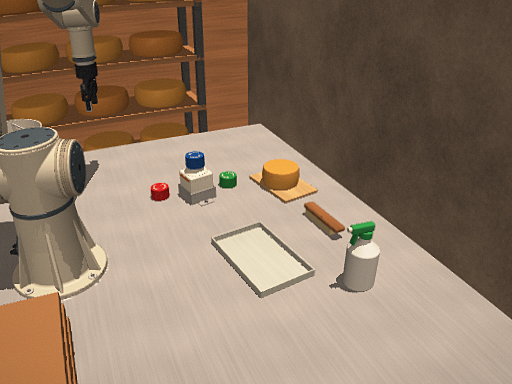

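The top view shows the blue cap on the tub at about (160,232), with the green look-alike at (160,191), the red one at (153,274) and the empty tray at (308,218). The side view agrees, with the blue cap at (195,160). The network fixes match the pictures.

```bash
cat >> h.py <<'E'
def q(yaw): return np.array([np.cos(yaw/2),np.sin(yaw/2),0,0])
def st():
    o=telemetry.get_obs();return o["time"],o["eef_pos"].round(4),o["wrist_force"].round(2),o["wrist_torque"].round(3),round(o["grip_width"],4),round(o["joint_pos"][5],3)
E
python3 - <<'E'
from h import *
for n in("cap_top","cap","tub_neck"):
  for c in("top","side"):
    pass
acc=[]
for k in range(4):
  for c in("top","side"):
    grab_frame(c)
    for t in("cap_top","tub_neck"):
      for d in pinpoint(c,t)[:3]:
        p=w(c,d["position"])
        if np.hypot(*(p[:2]-[.456,.238]))<.03: acc.append((c,t,p))
for c in("top","side"):
  for t in("cap_top","tub_neck"):
    a=[p for cc,tt,p in acc if (cc,tt)==(c,t)];print(c,t,len(a),np.mean(a,0).round(4),np.std(a,0).round(4))
for y in np.radians(range(-180,181,30)):
    s=planner.solve_ik([.456,.2375,.26],q(y));print(round(np.degrees(y)),None if s is None else np.round(s,2))
tr=[w("top",d["position"]) for d in [pinpoint("top","tray")[0]]];print(tr, st())
E
```

```text
top cap_top 4 [0.459  0.2377 0.1491] [0.0011 0.0009 0.0009]
top tub_neck 4 [0.4569 0.2376 0.1263] [0.0014 0.0009 0.0007]
side cap_top 4 [0.4596 0.237  0.1481] [0.001  0.0014 0.0013]
side tub_neck 3 [0.4585 0.2352 0.1305] [0.0018 0.0012 0.0004]
-180 [ 0.48  0.15  1.84 -0.    1.16 -1.09]
-150 [ 0.48  0.15  1.84 -0.    1.16 -1.62]
-120 [ 0.48  0.15  1.84 -0.    1.16 -2.14]
-90 [ 0.48  0.15  1.84 -0.    1.16 -2.66]
-60 None
-30 [ 0.48  0.15  1.84 -0.    1.16  2.57]
0 [ 0.48  0.15  1.84 -0.    1.16  2.05]
30 [ 0.48  0.15  1.84 -0.    1.16  1.52]
60 [ 0.48  0.15  1.84 -0.    1.16  1.  ]
90 [ 0.48  0.15  1.84 -0.    1.16  0.48]
120 [ 0.48  0.15  1.84 -0.    1.16 -0.05]
150 [ 0.48  0.15  1.84 -0.    1.16 -0.57]
180 [ 0.48  0.15  1.84 -0.    1.16 -1.09]
[array([ 0.50983425, -0.1615307 ,  0.00084652])] (2.25, array([0.1828, 0.5977, 0.2313]), array([ 0.09,  0.9 , -0.09]), array([0.008, 0.029, 0.011]), 0.085, np.float64(-0.002))
```

Run:
```python
from h import *
y=np.radians(-40); c=[.458,.237]
ctrl.movep([*c,.24],q(y)); ctrl.move_l([*c,.17],v=.1); ctrl.move_l([*c,.114],v=.05); print(st())
save("side","grip0")
fingers.gripper_to(.05,25); ctrl.dwell(.3); print(st())
im=save("side","grip1"); cv2.imwrite("pics/grip1c.png",cv2.resize(im[100:230,120:290,::-1],None,fx=4,fy=4,interpolation=2))
```

```text
(6.7, array([0.4582, 0.2371, 0.1143]), array([-0.26,  0.26,  0.32]), array([-0.021,  0.026,  0.013]), 0.0851, np.float64(2.744))
(7.4, array([0.4583, 0.2371, 0.1144]), array([-0.34, -1.34,  5.29]), array([-0.127,  0.157, -0.019]), 0.0601, np.float64(2.744))
```

View pics/grip1c.png

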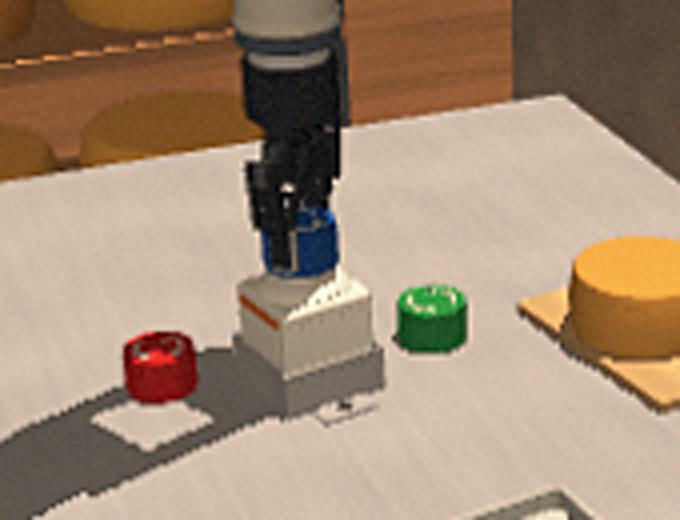

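The fingers hold the blue shell on both sides (crop 265–335, 205–275) at a width of 60 mm, and the tub is still seated. Next I press in small steps.

Run:
```python
from h import *
fingers.gripper_to(.05,80); ctrl.dwell(.2); print(st())
z=.1144
for i in range(14):
    z-=.001; 
    if z<.104: break
    ctrl.move_l([.458,.237,z],v=.02); s=st(); print(round(z,4),s[0],s[1][2],s[2],s[3])
    if s[2][2]>24: break
print(st())
```

```text
(7.8667, array([0.4583, 0.2371, 0.1145]), array([-0.73, -1.24,  6.79]), array([-0.141,  0.21 ,  0.014]), 0.0589, np.float64(2.744))
0.1134 8.1167 0.114 [-1.16 -0.34  7.82] [-0.133  0.222 -0.022]
0.1124 8.3667 0.113 [-1.3  -1.02  9.8 ] [-0.191  0.32   0.041]
0.1114 8.6167 0.1122 [-2.83 -0.87  9.93] [-0.17   0.381  0.036]
0.1104 8.8667 0.1114 [-3.24 -2.08 13.13] [-0.214  0.497  0.008]
0.1094 9.1167 0.1106 [-3.53 -2.4  15.77] [-0.363  0.61   0.02 ]
0.1084 9.3667 0.1101 [-5.26 -2.17 21.78] [-0.481  0.827  0.026]
0.1074 9.6167 0.1088 [-2.12 -1.39 12.6 ] [-0.13   0.387  0.14 ]
0.1064 9.8667 0.1078 [-3.84 -1.33 16.54] [-0.226  0.6    0.156]
0.1054 10.1167 0.1069 [-4.09 -1.27 18.68] [-0.239  0.607  0.254]
0.1044 10.3667 0.1062 [-4.18 -1.7  22.11] [-0.276  0.771  0.223]
(10.3667, array([0.4587, 0.2374, 0.1062]), array([-4.18, -1.7 , 22.11]), array([-0.276,  0.771,  0.223]), 0.0591, np.float64(2.743))
```

Run:
```python
from h import *
z=.1042
for a in range(-36,0,4):
    ctrl.movep([.458,.237,z],q(np.radians(a))); s=st(); print(a,round(z,4),s[0],s[1],s[2],s[3],s[4])
    f=s[2][2]
    if f>32: z+=.001
    elif f<20: z-=.0007
    if abs(s[3][2])>2.5: break
```

```text
-36 0.1042 10.6167 [0.459  0.2376 0.1062] [-3.82 -1.85 23.37] [-0.329  0.703  0.116] 0.0592
-32 0.1042 10.8667 [0.4591 0.2376 0.1062] [-4.5  -2.5  22.37] [-0.216  0.687  0.029] 0.0588
-28 0.1042 11.1167 [0.4592 0.2377 0.1062] [-4.14 -0.74 21.73] [-0.197  0.693  0.085] 0.0592
-24 0.1042 11.3667 [0.4592 0.2378 0.1062] [-3.58 -0.84 21.42] [-0.154  0.668  0.066] 0.059
-20 0.1042 11.6167 [0.4592 0.2379 0.1062] [-3.43 -1.52 20.74] [-0.006  0.658  0.041] 0.0589
-16 0.1042 11.8667 [0.4592 0.2379 0.1062] [-2.86  1.23 21.19] [0.018 0.66  0.016] 0.059
-12 0.1042 12.1167 [0.4593 0.2381 0.1062] [-3.38 -0.53 19.68] [0.117 0.638 0.089] 0.0589
-8 0.1035 12.3667 [0.4601 0.2383 0.1061] [-2.67  0.67 25.19] [0.066 0.48  0.155] 0.0592
-4 0.1035 12.6167 [0.4603 0.2385 0.1061] [-2.71  1.8  24.26] [0.091 0.442 0.131] 0.0589
```

Run:
```python
from h import *
z=.1035
for a in range(2,111,6):
    ctrl.movep([.458,.237,z],q(np.radians(a))); s=st(); print(a,round(z,4),s[0],s[1],s[2],s[3],s[4])
    f=s[2][2]
    if f>32: z+=.001
    elif f<20: z-=.0007
    if abs(s[3][2])>1.5: break
im=save("side","turn"); cv2.imwrite("pics/turnc.png",cv2.resize(im[100:230,120:290,::-1],None,fx=4,fy=4,interpolation=2))
```

```text
2 0.1035 12.8667 [0.4604 0.2384 0.1061] [-1.1   0.96 22.87] [0.06  0.345 0.141] 0.0591
8 0.1035 13.1167 [0.4606 0.2386 0.1062] [-0.38  2.37 23.55] [0.226 0.242 0.08 ] 0.0585
14 0.1035 13.3667 [0.4606 0.2388 0.1062] [-1.25  2.1  22.23] [0.46  0.282 0.082] 0.0591
20 0.1035 13.6167 [0.4605 0.239  0.1062] [-2.76  5.3  22.97] [0.657 0.4   0.116] 0.059
26 0.1035 13.8667 [0.4603 0.2391 0.1061] [-3.37  4.66 23.55] [0.694 0.582 0.045] 0.059
32 0.1035 14.1167 [0.4601 0.2391 0.1061] [-4.42  5.29 24.73] [0.813 0.702 0.041] 0.059
38 0.1035 14.3667 [0.46   0.239  0.1061] [-4.84  4.53 25.36] [0.707 0.788 0.091] 0.0587
44 0.1035 14.6167 [0.4598 0.2389 0.1061] [-3.65  3.63 25.39] [ 0.537  0.821 -0.072] 0.0589
50 0.1035 14.8667 [0.4597 0.2387 0.1061] [-5.53  2.76 26.11] [0.425 0.86  0.085] 0.0591
56 0.1035 15.1167 [0.4595 0.2388 0.1061] [-6.03  3.74 26.31] [ 0.503  1.099 -0.198] 0.0591
62 0.1035 15.3667 [0.4588 0.2392 0.1061] [-8.87  5.72 27.35] [ 0.952  1.516 -1.241] 0.0588
68 0.1035 15.6167 [0.4586 0.2391 0.1059] [-9.34  6.17 26.42] [ 1.026  1.588 -1.441] 0.0587
74 0.1035 15.8667 [0.4584 0.2395 0.1057] [-9.77  9.23 24.59] [ 1.53   1.562 -1.846] 0.0588
```

View pics/turnc.png

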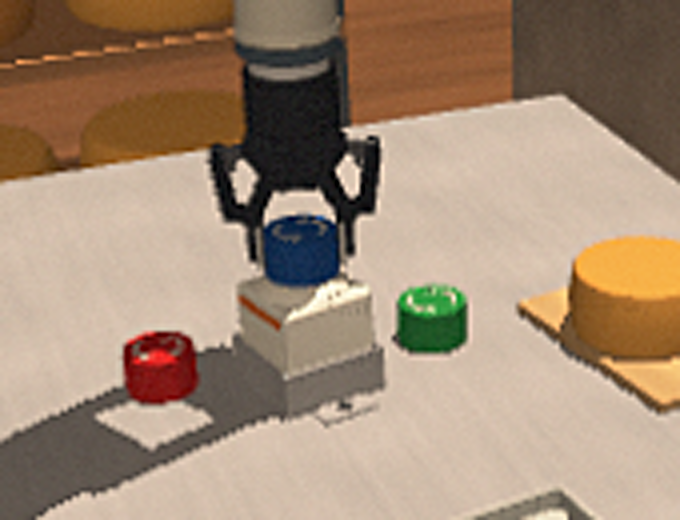

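Turning was almost free until about 56°, then the torque rose hard. Since no more than 60° can pass before the lugs grip, that fits the firm 66° stop. I back off a few degrees and test the lift, watching the force.

Run:
```python
from h import *
ctrl.movep([.458,.237,.1035],q(np.radians(68))); print(st())
z=.1035
for i in range(22):
    z+=.0015
    ctrl.move_l([.458,.237,z],v=.03); s=st(); print(round(z,4),s[0],s[1],s[2],s[3][2])
    if s[2][2]<-4: break
im=save("side","lift"); cv2.imwrite("pics/liftc.png",cv2.resize(im[100:230,120:290,::-1],None,fx=4,fy=4,interpolation=2))
```

```text
(16.1667, array([0.4587, 0.2391, 0.1054]), array([-6.31,  7.61, 18.45]), array([ 1.15 ,  1.047, -0.538]), 0.0588, np.float64(0.86))
0.105 16.4167 [0.4584 0.239  0.1065] [-5.51  7.9  14.79] -0.345
0.1065 16.6667 [0.4584 0.2389 0.1076] [-5.44  7.93 10.66] -0.322
0.108 16.9167 [0.4584 0.2388 0.109 ] [-3.98  7.9   9.2 ] -0.264
0.1095 17.1667 [0.4586 0.2386 0.1107] [-4.11  4.41 12.97] -0.011
0.111 17.4167 [0.4586 0.2384 0.1121] [-3.3   5.67  8.96] -0.058
0.1125 17.6667 [0.4586 0.2383 0.1134] [-2.82  5.15  7.26] -0.035
0.114 17.9167 [0.4586 0.2382 0.1146] [-1.19  6.69  5.38] -0.042
0.1155 18.1667 [0.4584 0.2378 0.1157] [0.18 5.56 1.36] 0.018
0.117 18.4167 [0.4581 0.2373 0.117 ] [-0.82  4.45 -0.73] -0.008
0.1185 18.6667 [0.4579 0.2369 0.1184] [-0.09  4.43  0.29] -0.042
0.12 18.9167 [0.4579 0.2369 0.12  ] [ 0.11  3.16 -1.91] 0.014
0.1215 19.1667 [0.458  0.2369 0.1216] [-0.68  2.09 -1.01] 0.041
0.123 19.4167 [0.458  0.237  0.1231] [-1.07  2.82 -1.41] -0.061
0.1245 19.6667 [0.458  0.237  0.1246] [-0.99  2.05 -1.29] -0.028
0.126 19.9167 [0.458  0.237  0.1261] [-1.48  3.36 -0.92] -0.01
0.1275 20.1667 [0.4581 0.2371 0.1276] [ 0.32  2.96 -1.28] 0.002
0.129 20.4167 [0.458  0.2367 0.1291] [-0.39  0.47 -0.9 ] 0.013
0.1305 20.6667 [0.4581 0.2369 0.1306] [ 0.11 -0.82 -1.48] 0.008
0.132 20.9167 [0.4581 0.237  0.1321] [-0.37 -1.01 -1.43] 0.04
0.1335 21.1667 [0.4581 0.237  0.1336] [-0.3  -0.86  0.02] -0.041
0.135 21.4167 [0.4581 0.237  0.1351] [ 0.26  0.02 -1.29] -0.032
0.1365 21.6667 [0.4581 0.237  0.1366] [ 0.2  -0.16 -1.63] 0.045
```

View pics/liftc.png

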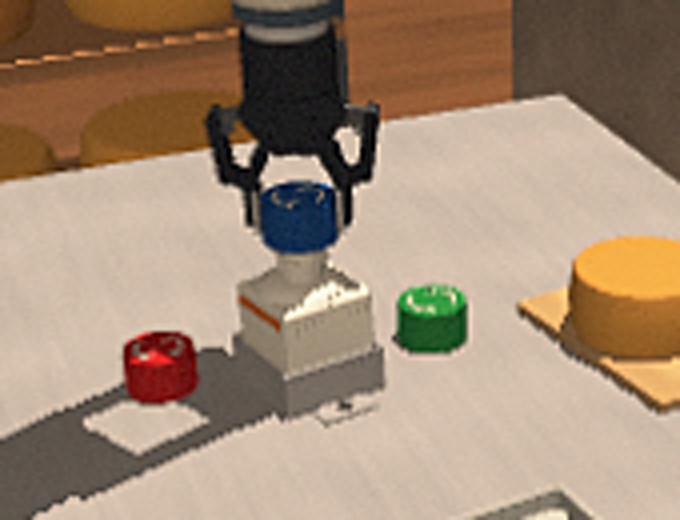

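The cap came off cleanly: Fz is about −1 N, the neck is visible (crop 300,265), and the tub is seated. Now I carry it to the tray.

Run:
```python
from h import *
ctrl.move_l([.458,.237,.22],v=.08); ctrl.dwell(.3)
t=[.510,-.164]
ctrl.movep([*t,.18],q(np.radians(2))); ctrl.dwell(.2)
save("side","carry")
for n in("cap","cap_top"): print(n,[(w("side",d["position"]).round(3),round(d["score"],2)) for d in pinpoint("side",n)[:3]])
ctrl.move_l([*t,.03],v=.08); ctrl.dwell(.3); b=st(); print(b)
z=.02
ctrl.move_l([*t,z],v=.03)
while z>.0005:
    z-=.001; ctrl.move_l([*t,z],v=.02); s=st()
    if z<.012: print(round(z,4),s[0],s[1],s[2],s[3])
    if s[2][2]-b[2][2]>4: break
im=save("side","place"); cv2.imwrite("pics/placec.png",cv2.resize(im[170:310,190:360,::-1],None,fx=4,fy=4,interpolation=2))
```

```text
cap [(array([ 0.51 , -0.165,  0.177]), 0.83), (array([ 0.582,  0.27 , -0.002]), 0.71), (array([ 0.34 ,  0.278, -0.008]), 0.66)]
cap_top [(array([ 0.515, -0.164,  0.217]), 0.82), (array([0.578, 0.267, 0.04 ]), 0.56), (array([0.339, 0.277, 0.042]), 0.53)]
(27.3917, array([ 0.51  , -0.164 ,  0.0301]), array([ 0.09, -0.1 , -1.08]), array([ 0.013, -0.001, -0.011]), 0.0589, np.float64(1.222))
0.012 29.875 [ 0.5099 -0.164   0.0119] [-1.28  0.44 -0.89] [ 0.009  0.044 -0.012]
0.011 30.125 [ 0.5099 -0.164   0.0109] [-0.16 -0.05 -0.81] [-0.01  -0.015 -0.015]
0.01 30.375 [ 0.5099 -0.164   0.0099] [ 0.16  0.18 -0.43] [ 0.017 -0.011 -0.019]
0.009 30.625 [ 0.5099 -0.164   0.0089] [-0.55 -0.32 -1.17] [-0.01   0.064 -0.013]
0.008 30.875 [ 0.51   -0.164   0.0079] [-0.04  0.13 -0.2 ] [-0.01   0.017 -0.031]
0.007 31.125 [ 0.51   -0.164   0.0069] [ 0.05  0.68 -1.13] [-0.029  0.031  0.004]
0.006 31.375 [ 0.5099 -0.164   0.0059] [ 0.54  0.94 -1.08] [-0.015 -0.023  0.033]
0.005 31.625 [ 0.5102 -0.1641  0.0052] [-0.86 -0.64  3.31] [-0.014  0.129  0.018]
```

View pics/placec.png

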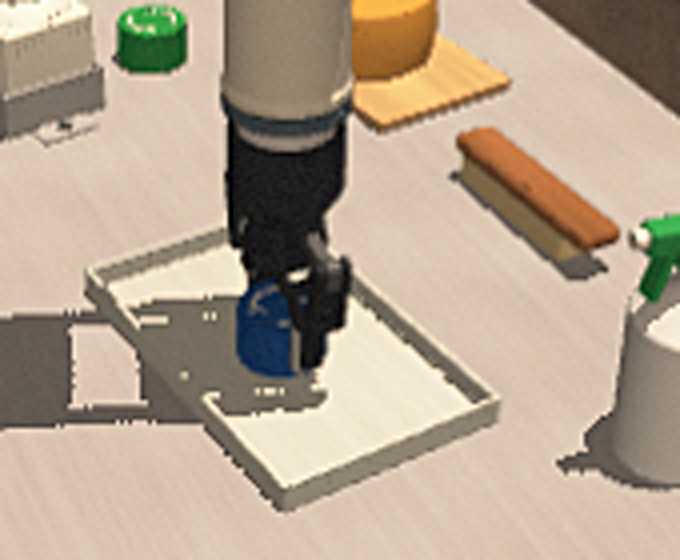

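The cap is on the tray floor near its centre (crop 275,330), with contact felt at TCP z = 5.2 mm as predicted. I release it and retreat.

Run:
```python
from h import *
fingers.gripper_to(.085,20); ctrl.dwell(.3); print(st())
ctrl.move_l([.51,-.164,.09],v=.05); ctrl.move_l([.51,-.164,.22],v=.12)
ctrl.movep([.30,.0,.3],q(np.radians(2))); print(st())
a=save("side","end_s"); b=save("top","end_t")
for c in("side","top"):
  for n in("cap","cap_top","tub","tray","cheese","brush","sprayer"): print(c,n,[(w(c,d["position"]).round(3).tolist(),round(d["score"],2)) for d in pinpoint(c,n)[:3]])
cv2.imwrite("pics/end.png",np.hstack([cv2.resize(a[140:320,150:400,::-1],(400,288)),cv2.resize(b[100:280,130:380,::-1],(400,288))]))
```

```text
(32.3583, array([ 0.51 , -0.164,  0.005]), array([ 0.85, -0.53,  0.08]), array([-0.024,  0.022, -0.01 ]), 0.085, np.float64(1.222))
(36.5167, array([ 3.009e-01, -2.000e-04,  3.000e-01]), array([-0.  , -0.81,  0.27]), array([-0.006, -0.059, -0.048]), 0.0849, np.float64(1.53))
side cap [([0.505, -0.166, 0.002], 0.97), ([0.584, 0.271, -0.0], 0.56), ([0.337, 0.277, -0.005], 0.52)]
side cap_top [([0.338, 0.278, 0.043], 0.76), ([0.511, -0.163, 0.038], 0.68), ([0.581, 0.268, 0.036], 0.65)]
side tub []
side tray [([0.513, -0.164, 0.0], 0.68), ([0.456, 0.24, -0.001], 0.63)]
side cheese [([0.749, 0.192, 0.014], 0.92)]
side brush [([0.752, -0.09, -0.002], 0.78), ([0.459, 0.241, -0.001], 0.15)]
side sprayer [([0.694, -0.357, -0.001], 0.69)]
top cap [([0.51, -0.167, 0.001], 0.8), ([0.34, 0.287, 0.001], 0.7), ([0.583, 0.275, -0.003], 0.6)]
top cap_top [([0.507, -0.165, 0.04], 0.94), ([0.582, 0.27, 0.036], 0.86), ([0.338, 0.285, 0.036], 0.56)]
top tub [([0.456, 0.238, 0.004], 0.88)]
top tray [([0.511, -0.163, 0.001], 0.66)]
top cheese [([0.749, 0.197, 0.015], 0.66)]
top brush [([0.752, -0.09, 0.003], 0.61)]
top sprayer [([0.508, -0.163, -0.0], 0.29)]
```

View pics/end.png

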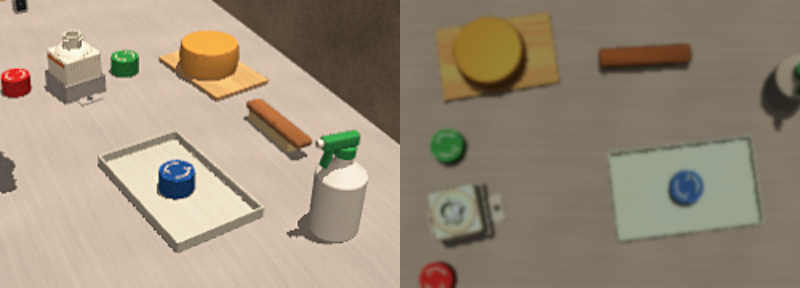

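The cap lies flat with its arrows up in the tray (left panel 177,178; right panel 686,187). The tub is open and seated, and the bystanders are where they were.

```bash
python3 -c "
from station import *
order.close_job()"
```

```text
the job is handed in; nothing more can be done
```

The tub is open and its blue cap lies flat, arrows up, near the middle of the tray. I handed the job in at about 37 s of the 72 s allowed.

**What I did:**
- I gripped the cap at 80 N and pressed it down about 8 mm. The wrist read at most 27 N while pressing.
- I turned it anticlockwise in a single grasp until the torque rose hard at what I took to be the 66° stop, then backed off 6°.
- I lifted it with only about 1–2 N of load, so the tub stayed seated. I then set it on the tray floor, feeling contact at about 4 N, let go and drew back.

**Last checks:**
- **Cap:** both cameras put it within about 8 mm of the tray's centre, on the floor.
- **Tub:** the top camera placed it unmoved in its bracket. The side network did not find it, though it is plainly seated in the picture.
- **Cheese and brush:** both cameras put them within about 5 mm of where they started.
- **Spray bottle:** the side camera put it within about 3 mm of its start. The top network missed it and gave only a low-score false hit on the cap, but both pictures show it standing there.

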